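# Pin the shelf bracket and hold the hidden bolt head

### The arm

A 6-joint arm with a two-finger parallel gripper is mounted at the origin on the work surface. World frame = base frame: x ahead of the robot, y to its left, z up, the work surface at z = 0. Lengths are in m, angles in rad, forces in N, time in s.
With the tool pointing down it reaches from about 0.4 to 0.825 m from the base axis. Payload 7 kg.
Tool frame: the origin (TCP) lies on the centre line of the jaws, within the pads' length; the fingertips stand 17 mm ahead of it and the grasp point (between the pads) lies 2 mm behind it; z points along the fingers, x is the direction in which the jaws open and shut, and the axes are right-handed (so a half turn about z gives the same grasp; the last joint's range is limited). The gripper opens to 85 mm and grips with 20 to 120 N. Pads are 22 mm wide; open, the fingers measure 114 mm over their backs; the gripper's body (76 mm by 85 mm) begins 54 mm behind the grasp point. The pads swing forward as they close: fully open they stand 13 mm farther back than shut.
Start: joints at [1.394, 0.359, 0.012, 0, -1.224, -0.288], TCP at [0.303, 0.603, 0.209] pointing down, gripper open.
Joint ranges: [-3.07, 3.07], [-1.43, 2.12], [-1.02, 1.25], [-3.03, 1.67], [-3.05, -0], [-3.03, 3.03]. Speed limits (rad/s): [2.39, 2.39, 3.01, 3.14, 3.14, 3.14].

### API

Orientations are given as a unit quaternion [w, x, y, z].
In Python, from cell import r gives the robot as it stands.
- The arm moves only by the tool arm_command, never from a script. Its argument "series" is a list of rows, each an object with "xyz": the shift along the tool's x, y, z in mm, a list of three; "angular": the turn, a rotation vector about the tool's x, y, z in rad, a list of three; "grip": the closure, from 0 (fully open) to 1 (shut). In form: [{"xyz": [dx, dy, dz], "angular": [wx, wy, wz], "grip": grip}, ...]. A call has exactly 8 rows; each row shifts and turns the commanded pose from where the row before left it, along the tool's axes as they then stand; what a row does not reach is not made up. A row lasts 1/8 s, in which the tool goes at most 62.5 mm and 10.7 degrees, less where a joint would pass 70% of its speed; a pose out of reach is approached as far as the arm can. A call is refused whole if a number of a shift passes 62.5 or a number of a turn 0.188, either way. A call with a gripper value outside its range is refused whole. The fingers move at their own pace and stop on an object; the grip force is fixed at half the most. Time passes only in rows, so rows that do not move let the fingers close, or fill a call up. It gives the time, the measured TCP pose, the force and the opening at its end, in the units of the state.
- r.read_state(): the state, without advancing time (a new reading comes with each control period).
- r.snapshot(name): name is "scene" or "top"; returns a dict with "img" (420x560x3 uint8, red, green, blue), "depth" (420x560 float32, m along the optical axis (not along the pixel's ray), 0 where there is no reading), "camera_matrix" (3x3 intrinsics, pixels), "rvec" (rotation vector, rad) and "tvec" (3), from world to camera coordinates, as OpenCV has them. Camera axes: x right, y down, z forward; pixel columns grow to the right and rows downward; lengths in m; the calibration is good to about 2 mm. A picture is of the moment at which its call begins.
- r.hand_in(): hands the job in, once; it reports no verdict.
The state is a dict: "time_s": time; "q": joint angles; "joint_vel": joint speeds; "joint_torque": joint torques, N m; "tool_pos": TCP position; "tool_rot": TCP orientation; "wrist_force": force on the tool from outside, world axes, zero at the start; "torque": the same for the moment, N m; "width": finger opening in m.
Only numpy, scipy, OpenCV 4.12 (cv2) and the standard library are available. Lean on these libraries where they do the work, as an engineer would, in place of code of your own. Each camera call takes 0.05 s, during which the arm holds its last target. There are 200 camera calls.

### The job

Take the mallet and, keeping the hand off the pin, drive the bracket's spring pin down until its head sits fully home on the foot, then set the mallet down on the bench clear of the bracket and let go. Now reach from above into the narrow gap behind the front upright, pinch the hidden T-shaped bolt head by its long flat sides so that it stands upright, and keep it from turning: the program finishes while still holding it. Leave the parts bin, circuit breaker and spanner where they are.

Things in the scene. Friction and masses are not known exactly. Their poses are not given: they have to be found in the camera images.
- bracket: Green shelf bracket, fixed. Origin at bench height under the middle of the front upright's robot-side face; x away from robot, z up. Base plate x -105..60, 140 mm wide, 10 high; foot top z 15, x -100..0. Two uprights 100 mm wide (y), 5 thick, tops z 92: front x 0..5, back x 47..52. Gap between them 42 mm, open above and at both sides, floor z 10. Yaw within 0.35 rad.
- bolt_seat (a point): Fixed point where the middle of the bolt head sits in the gap: (26, 0, 70) mm in the bracket's frame, 22 mm below the tops of the uprights. Same axes as the bracket; does not turn with the bolt. The bolt's axis runs through it along x.
- bolt_head (a point): Steel T-shaped bolt head in the gap: block 14 mm along the bolt (x), 12 mm wide between its two long flat sides (y), 36 mm tall (z) when upright. Origin at its middle; axes as the bracket's when upright, turning with the bolt. 14 mm free before and behind it, 40 mm or more beside it. Before the front upright the bolt carries its nut and a dark spring socket, 24 mm across, to x -28.
- bolt (a joint): Turn of the bolt about the bracket's x, rad. 0 = head upright; positive tips its top towards the bracket's -y. The spring socket turns it with 0.06 to 0.08 N m to a stop at 0.26, where it leans when nobody holds it. Squeezing the long sides between two vertical fingers squares it up; let go, it leans again.
- pin_top (a point): Flat round head of the steel spring pin in the bracket's foot, 18 mm across, 6 mm thick; origin at the centre of its top, at (-70, 0) mm in the bracket's frame, 39 mm above the bench when fully up, 21 mm when home. The shank below is 11 mm thick.
- pin (a joint): How far the pin is driven down, m: 0 fully up, 0.018 fully home with the head on the foot (starts at 0 to 0.004). Needs about 6 N plus 15 N per m/s; it stays where it is left.
- mallet: Mallet, about 0.4 kg (varies by a fifth), standing on one face on the bench. Origin: centre of the lower face. Black round head 54 mm across, 80 mm tall along z (both faces flat). Pale wooden handle, 20 mm wide (y), 24 mm tall, level along -x from the head to x = -190 mm, its middle 42 mm above the lower face.
- mallet_grip (a point): A place to grip the handle: its middle, 60 mm from the mallet head's axis, 42 mm above the lower face; same axes as the mallet. The mallet's centre of mass lies about 14 mm from the head's axis towards the handle.
- mallet_head (a point): Middle of the mallet's head, 40 mm above the lower face.
- stock_bin: Bystander: cardboard parts bin with a white front, 160 x 100 x 80 mm; origin under its centre.
- breaker: Bystander: grey circuit breaker 68 x 36 x 75 mm; origin under its centre.
- spanner: Bystander: steel spanner lying on the bench beyond the bracket; origin under its middle.

How it is judged:
By the outcome, as a careful person would: the job done as asked, in the order asked, and still so for the second after the job is handed in, while the arm keeps its last pose, push and grip.
It also fails if it takes over 48 s, if anything falls off the work surface, if the arm or the gripper's body presses on something with over 40 N, if the wrist force passes 120 N, or if a joint passes its speed limit or range.

## Working session

There is one attempt and no reset: what is moved stays moved. The work goes in short steps, Python scripts to look and compute and a tool call to move; the robot and the scene stay as the last step left them, time stands still between calls to the robot, and variables do not carry over. Pictures are saved under pics/ and viewed, about 8 in all and at most 12, crops included, and the job is handed in when it is done.

Besides the shell and the picture viewer there is one more tool, called after "Request:" in YAML: its name, and indented under it one key for each argument. arm_command: Moves the arm, as the interface text tells. Its arguments: {"type":"object","properties":{"series":{"type":"array","items":{"type":"object","properties":{"xyz":{"type":"array","items":{"type":"number"}},"angular":{"type":"array","items":{"type":"number"}},"grip":{"type":"number"}}}}},"required":["series"]}

```bash
ls; mkdir -p pics
cat > h.py <<'E'
import numpy as np, cv2
from cell import r
def snap(n):
    s=r.snapshot(n); R=cv2.Rodrigues(np.array(s["rvec"],float))[0]; t=np.array(s["tvec"],float).ravel(); K=np.array(s["camera_matrix"])
    d=s["depth"]; v,u=np.mgrid[:d.shape[0],:d.shape[1]]
    c=np.stack([(u-K[0,2])/K[0,0]*d,(v-K[1,2])/K[1,1]*d,d],-1)
    s["P"]=(c-t)@R; s["P"][d==0]=np.nan; s["C"]=-R.T@t; s["R"]=R;s["K"]=K;s["t"]=t
    return s
def ray(s,u,v,z):
    d=s["R"].T@np.array([(u-s["K"][0,2])/s["K"][0,0],(v-s["K"][1,2])/s["K"][1,1],1]); return s["C"]+d*(z-s["C"][2])/d[2]
def save(s,n,crop=None,k=1):
    i=cv2.cvtColor(s["img"],cv2.COLOR_RGB2BGR)
    if crop: a,b,c,d=crop; i=i[b:d,a:c]
    cv2.imwrite("pics/"+n+".png",cv2.resize(i,None,fx=k,fy=k,interpolation=cv2.INTER_CUBIC))
E
python3 - <<'E'
from h import *
a=snap("scene");b=snap("top")
save(a,"a1");save(b,"b1")
for s in(a,b):print(s["C"],s["R"][2],s["K"][0,0],np.isnan(s["P"]).mean())
st=r.read_state();print(st)
E
```

```text
pics
[1.32765646 0.11199111 1.01293573] [-0.59600207 -0.10474778 -0.7961215 ] 407.86370048400016 0.003958333333333334
[ 0.34727292 -0.01184216  1.3721258 ] [ 0.20684216  0.01983585 -0.97817323] 520.4309474108389 0.004175170068027211
{'time_s': 0.1, 'q': array([ 1.39408212e+00,  3.59302032e-01,  1.11579005e-02, -2.76900761e-04,
       -1.22411663e+00, -2.88087996e-01]), 'joint_vel': array([ 0.0002306 , -0.00144281,  0.00085031, -0.00194992,  0.00023369,
        0.00144084]), 'joint_torque': array([-2.03766271e-03, -5.84766877e+01,  2.94107598e+01,  6.95458129e+00,
       -3.17475933e-03,  9.68353589e-06]), 'tool_pos': array([0.30240313, 0.60295366, 0.20797489]), 'tool_rot': array([-5.85166374e-04, -5.25199690e-01,  8.50978691e-01, -4.58985484e-04]), 'wrist_force': array([ 0.05506213,  0.50196084, -0.05769143]), 'torque': array([-0.01571642, -0.02664365, -0.06799777]), 'width': 0.08567035706806073}
```

View pics/a1.png

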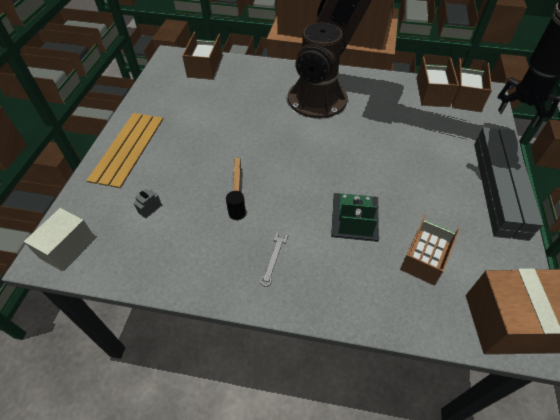

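View pics/b1.png

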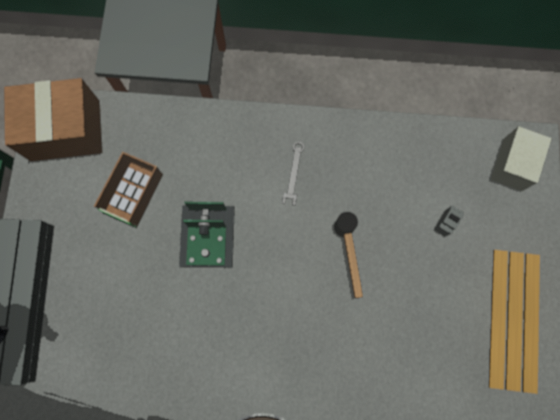

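Scene: the bracket is at top-view (207,235), with the pin at (205,253), the bolt and uprights at (205,210). The mallet head is at (346,224) and its handle runs to (358,296). The spanner is at (295,175).

Run:
```python
from h import *
b=snap("top");P=b["P"];Z=P[...,2];hsv=cv2.cvtColor(b["img"],cv2.COLOR_RGB2HSV)
save(b,"b2",(170,190,375,310),3.8)
def box(u0,v0,u1,v1):
    m=np.zeros(Z.shape,bool);m[v0:v1,u0:u1]=1;return m
w=box(325,200,375,310)
m=w&(Z>.07);p=P[m];print("mallet head top",m.sum(),np.median(p,0),p.min(0),p.max(0))
(cx,cy),rad=cv2.minEnclosingCircle((p[:,:2]*1000).astype(np.float32));print(cx,cy,rad)
m=w&(Z>.045)&(Z<.062)&(hsv[...,1]>70)&(hsv[...,2]>80);p=P[m]
l=cv2.fitLine((p[:,:2]*1000).astype(np.float32),cv2.DIST_HUBER,0,.01,.01).ravel();print("handle",m.sum(),np.median(p[:,2]),l,p.min(0),p.max(0))
w=box(165,185,250,285)
for n,lo,hi in(("base",.006,.0125),("foot",.0128,.0175),("all",.006,.0175),("pin",.03,.045),("up",.085,.1)):
    m=w&(Z>lo)&(Z<hi);p=P[m]
    if len(p)>4:print(n,len(p),np.median(p,0),p.min(0),p.max(0),cv2.minAreaRect((p[:,:2]*1000).astype(np.float32)))
m=(w&(Z>.006)&(Z<.1)).astype(np.uint8)
for v in range(196,275,4):print(v,np.round(Z[v,178:238:4]*1000).astype(int))
m=box(283,135,310,210)&(Z>.004);p=P[m];print("spanner",p.min(0),p.max(0))
```

```text
mallet head top 356 [ 0.6062202  -0.16775735  0.08013091] [ 0.58102812 -0.1944322   0.070449  ] [ 0.63306601 -0.14122116  0.08792841]
607.2869873046875 -168.38946533203125 27.19318199157715
handle 509 0.05425191358724165 [ 9.7527814e-01  2.2098096e-01  5.0304230e+02 -1.9134261e+02] [ 0.42308902 -0.21635147  0.04533489] [ 0.58358212 -0.16530088  0.0615445 ]
base 1244 [0.55517456 0.18191078 0.00988004] [0.4213022  0.07711208 0.00600148] [0.69707817 0.31703198 0.01249642] ((560.298828125, 191.50955200195312), (268.29461669921875, 220.97938537597656), 7.526823043823242)
foot 1006 [0.53164135 0.18768961 0.01494317] [0.46893687 0.1177025  0.01280071] [0.63852515 0.26399029 0.0174973 ] ((553.1354370117188, 191.9097900390625), (163.4360809326172, 138.71766662597656), 4.069319248199463)
all 2327 [0.54022355 0.18475085 0.01220109] [0.4213022  0.07711208 0.00600148] [0.69707817 0.31703198 0.0174973 ] ((560.298828125, 191.50955200195312), (268.29461669921875, 220.97938537597656), 7.526823043823242)
pin 107 [0.57862114 0.19028854 0.03678279] [0.49948959 0.14382162 0.03003739] [0.62854678 0.246035
[... 744 characters left out ...]
 15  7]
228 [ 4 10 14 17 12 14 82 79 18 16 20 16 11 11 -3]
232 [-2  9  7 16 18 19 83 81 16 13 18  8  4 10  1]
236 [ 7 10  9 13 18 12 13 15 12 10 19 16 13  7 -5]
240 [ 1  7  7 16 17 15 19 14 17 16 16 17  9  9 -2]
244 [-2 13 11 13 13 13 18 18 15 16 18 17  7  9  2]
248 [ 4  9  8 16 12 12 22  7 19 14 13 14 10 12  3]
252 [-3 10 14 13 17 17 30 39 20 19 12 18  9 10 -3]
256 [-1 12  9 12 14 16  9 14 16 15 18 16  9 11  3]
260 [ 3 11  8 21 17 19 14 23 11 15 12 18  9  8 -4]
264 [ 6 14 11 16 15 15 13 16 13 14 14 12 11  9  3]
268 [ 4  1 -1  5  0  0 -4 -1  2  1 -3  9 -2 -4 -4]
272 [-1 -1 -4 -3  1  2  1 -3 -2  0 -1 -2  1 -1 -1]
spanner [ 0.64565428 -0.07251492  0.00400727] [0.85798056 0.00909883 0.01572561]
```

View pics/b2.png

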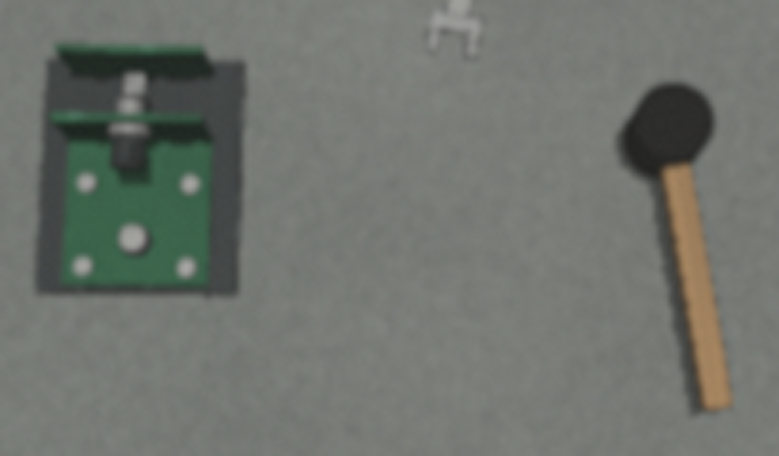

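The crop shows the plate corners at about (47,62), (245,62), (240,293), (37,293), the pin head at (132,238) and the T head at (135,82). I'll turn these into positions.

Run:
```python
from h import *
b=snap("top")
g=lambda x,y,z:ray(b,170+x/3.8-.5+.13,190+y/3.8-.5+.13,z)*1000
c=[g(47,62,.01),g(245,62,.01),g(240,293,.01),g(37,293,.01)]
ul,ur,lr,ll=[k[:2] for k in c];print(c)
print("yaws",[np.degrees(np.arctan2(*(v[::-1]))) for v in (ul-ll,ur-lr,np.array([-(ur-ul)[1],(ur-ul)[0]]),np.array([-(lr-ll)[1],(lr-ll)[0]]))])
print([np.linalg.norm(x) for x in(ul-ll,ur-lr,ur-ul,lr-ll)])
print("pin",g(132,238,.037),"bolthead",g(135,82,.088))
f=[g(66,142,.015),g(212,142,.015),g(209,284,.015),g(63,284,.015)];print("foot",np.round(f))
t1,t2=g(53,116,.092),g(208,122,.092);print("front top",t1,t2)
# scene-cam check
a=snap("scene");P=a["P"];Z=P[...,2]
w=np.zeros(Z.shape,bool);w[185:240,328:382]=1
p=P[w&(Z>.085)&(Z<.1)];print("up scene",len(p),cv2.minAreaRect((p[:,:2]*1000).astype(np.float32)))
p=P[w&(Z>.007)&(Z<.013)];print(p.min(0),p.max(0))
save(a,"a2",(320,180,390,245),8)
```

```text
[array([629.63834449, 266.69349746,  10.        ]), array([640.72949168, 127.29658228,  10.        ]), array([478.20839391, 115.00575712,  10.        ]), array([467.05815098, 254.45184751,  10.        ])]
yaws [np.float64(4.306021741269922), np.float64(4.324819810110364), np.float64(4.549168158287182), np.float64(4.571698515405046)]
[np.float64(163.0404162019623), np.float64(162.98518829923492), np.float64(139.8374538842856), np.float64(139.89117214104107)]
pin [506.93131694 189.24166145  37.        ] bolthead [604.58397216 190.85651391  88.        ]
foot [[573. 246.  15.]
 [581. 144.  15.]
 [482. 136.  15.]
 [474. 236.  15.]]
front top [576.68271764 241.69888827  92.        ] [580.79663967 139.32859083  92.        ]
up scene 209 ((592.830810546875, 195.70849609375), (76.8360595703125, 97.6227035522461), 2.6695001125335693)
[0.46968879 0.11998074 0.00701183] [0.64064637 0.26664811 0.01299588]
```

View pics/a2.png

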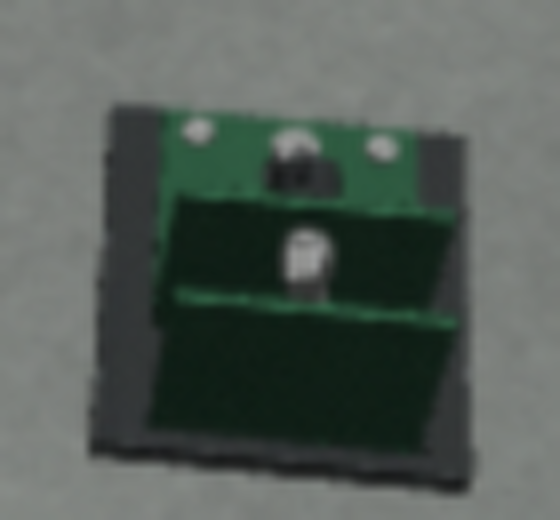

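Request:
arm_command:
  series:
    - {"xyz":[0,0,0],"angular":[0,0,-0.18],"grip":0}
    - {"xyz":[0,0,0],"angular":[0,0,-0.18],"grip":0}
    - {"xyz":[0,0,0],"angular":[0,0,-0.18],"grip":0}
    - {"xyz":[0,0,0],"angular":[0,0,-0.15],"grip":0}
    - {"xyz":[60,0,0],"angular":[0,0,0],"grip":0}
    - {"xyz":[60,0,0],"angular":[0,0,0],"grip":0}
    - {"xyz":[60,0,0],"angular":[0,0,0],"grip":0}
    - {"xyz":[60,0,0],"angular":[0,0,0],"grip":0}

```text
time_s: 1.25
tool_pos: [0.3563, 0.3675, 0.2088]
tool_rot: [-0.0, 0.782, -0.623, 0.0]
wrist_force: [1.0, -0.3, 0.5]
width: 0.085
```

Request:
arm_command:
  series:
    - {"xyz":[58,-6.5,0],"angular":[0,0,0],"grip":0}
    - {"xyz":[58,-6.5,0],"angular":[0,0,0],"grip":0}
    - {"xyz":[58,-6.5,0],"angular":[0,0,0],"grip":0}
    - {"xyz":[58,-6.5,0],"angular":[0,0,0],"grip":0}
    - {"xyz":[58,-6.5,0],"angular":[0,0,0],"grip":0}
    - {"xyz":[58,-6.5,0],"angular":[0,0,0],"grip":0}
    - {"xyz":[58,-6.5,0],"angular":[0,0,0],"grip":0}
    - {"xyz":[58,-6.5,0],"angular":[0,0,0],"grip":0}

```text
time_s: 2.25
tool_pos: [0.5109, -0.0732, 0.2091]
tool_rot: [-0.0, 0.782, -0.623, 0.0]
wrist_force: [1.2, -0.2, 0.7]
width: 0.0858
```

Request:
arm_command:
  series:
    - {"xyz":[58,-6.5,0],"angular":[0,0,0],"grip":0}
    - {"xyz":[56,-6,0],"angular":[0,0,0],"grip":0}
    - {"xyz":[0,0,0],"angular":[0,0,0],"grip":0}
    - {"xyz":[0,0,30],"angular":[0,0,0],"grip":0}
    - {"xyz":[0,0,30],"angular":[0,0,0],"grip":0}
    - {"xyz":[0,0,20],"angular":[0,0,0],"grip":0.3}
    - {"xyz":[0,0,0],"angular":[0,0,0],"grip":0.3}
    - {"xyz":[0,0,0],"angular":[0,0,0],"grip":0.3}

```text
time_s: 3.25
tool_pos: [0.5487, -0.1793, 0.1298]
tool_rot: [-0.0, 0.782, -0.623, 0.001]
wrist_force: [0.8, 0.9, 0.4]
width: 0.0597
```

Request:
arm_command:
  series:
    - {"xyz":[2,0,30],"angular":[0,0,0],"grip":0.3}
    - {"xyz":[0,0,30],"angular":[0,0,0],"grip":0.3}
    - {"xyz":[0,0,20],"angular":[0,0,0],"grip":0.3}
    - {"xyz":[0,0,10],"angular":[0,0,0],"grip":0.3}
    - {"xyz":[0,0,0],"angular":[0,0,0],"grip":0.3}
    - {"xyz":[0,0,0],"angular":[0,0,0],"grip":1}
    - {"xyz":[0,0,0],"angular":[0,0,0],"grip":1}
    - {"xyz":[0,0,0],"angular":[0,0,0],"grip":1}

```text
time_s: 4.25
tool_pos: [0.5489, -0.1815, 0.0394]
tool_rot: [-0.0, 0.782, -0.623, 0.0]
wrist_force: [-0.6, 0.4, -0.2]
width: 0.0055
```

Request:
arm_command:
  series:
    - {"xyz":[0,0,0],"angular":[0,0,0],"grip":1}
    - {"xyz":[0,0,0],"angular":[0,0,0],"grip":1}
    - {"xyz":[0,0,-5],"angular":[0,0,0],"grip":1}
    - {"xyz":[0,0,-10],"angular":[0,0,0],"grip":1}
    - {"xyz":[0,0,-20],"angular":[0,0,0],"grip":1}
    - {"xyz":[0,0,-25],"angular":[0,0,0],"grip":1}
    - {"xyz":[0,0,-20],"angular":[0,0,0],"grip":1}
    - {"xyz":[0,0,0],"angular":[0,0,0],"grip":1}

```text
time_s: 5.25
tool_pos: [0.5499, -0.1816, 0.1212]
tool_rot: [-0.001, 0.782, -0.623, 0.002]
wrist_force: [0.4, -0.7, 0.2]
width: -0.0001
```

Run:
```python
from h import *
s=r.read_state();print(s)
b=snap("top");a=snap("scene")
i=np.hstack([cv2.resize(x["img"][v0:v0+100,u0:u0+130],None,fx=3,fy=3) for x,u0,v0 in((b,280,190),(a,180,120))])
cv2.imwrite("pics/c1.png",i[...,::-1])
P=b["P"];Z=P[...,2]
```

```text
{'time_s': 5.25, 'q': array([ 1.87997345e-02,  2.72194777e-01, -3.26536084e-01,  4.60448840e-04,
       -9.67941626e-01,  1.77722423e+00]), 'joint_vel': array([ 0.00061634,  0.02715727, -0.03539411, -0.01497617,  0.02484828,
       -0.00130855]), 'joint_torque': array([-2.29439547e-02, -4.88380408e+01,  2.64061439e+01,  6.26796350e+00,
       -3.24262418e-01,  4.58700981e-05]), 'tool_pos': array([ 0.54988914, -0.18164504,  0.1212449 ]), 'tool_rot': array([-0.00116873,  0.78216901, -0.62306288,  0.00170928]), 'wrist_force': array([ 0.44205955, -0.7203873 ,  0.17701404]), 'torque': array([-0.01806306, -0.00553723, -0.00073557]), 'width': -0.00012358991293941982}
```

View pics/c1.png

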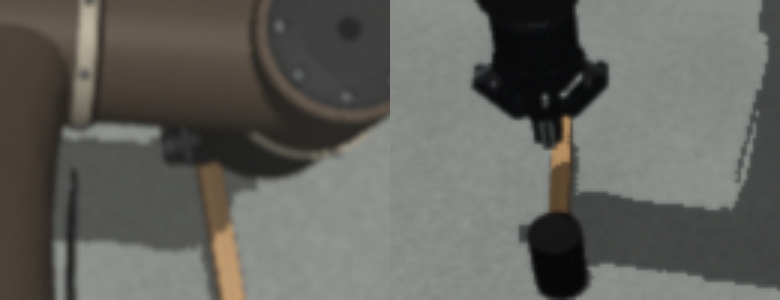

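Run:
```python
from h import *
b=snap("top");a=snap("scene");T=r.read_state()["tool_pos"]
for n,s in(("top",b),("scene",a)):
    P=s["P"];Z=P[...,2];hsv=cv2.cvtColor(s["img"],cv2.COLOR_RGB2HSV)
    roi=(P[...,0]>.4)&(P[...,0]<.65)&(P[...,1]<-.1)&(P[...,1]>-.26)
    m=roi&(hsv[...,1]>70)&(hsv[...,2]>80)&(hsv[...,0]<25)&(Z>.04)&(Z<.065);p=P[m]
    if len(p):print(n,len(p),np.median(p[:,2]),cv2.fitLine((p[:,:2]*1000).astype(np.float32),cv2.DIST_HUBER,0,.01,.01).ravel(),p.min(0),p.max(0))
    m=roi&(Z>.07)&(Z<.09)&(hsv[...,2]<60)&(P[...,0]>.56);p=P[m];print(" head",len(p),np.median(p,0) if len(p) else 0)
    c=s["R"]@T+s["t"];uv=s["K"]@c;print(" tcp px",uv[:2]/uv[2]); c=s["R"]@(T-[0,0,.017])+s["t"];uv=s["K"]@c;print(" tip px",uv[:2]/uv[2])
    for q in ([.5488,-.1816,.042],):
        uv=s["K"]@(s["R"]@np.array(q)+s["t"]);print(" grip px",uv[:2]/uv[2])
Z=a["P"][...,2]
# lowest visible finger points in scene: dark pixels near tip
P=a["P"];m=(P[...,0]>.45)&(P[...,0]<.62)&(P[...,1]<-.1)&(P[...,1]>-.28)&(Z>.085)&(Z<.14)
p=P[m];print(len(p),p.min(0),p.max(0),np.median(p,0))
for lo in np.arange(.085,.14,.01):
    q=p[(p[:,2]>lo)&(p[:,2]<lo+.01)]
    if len(q):print(round(lo,3),len(q),np.median(q,0),q[:,1].min(),q[:,1].max())
```

```text
top 415 0.05422695847308575 [ 9.7651047e-01  2.1546996e-01  4.8693625e+02 -1.9471339e+02] [ 0.42312259 -0.21675001  0.04195127] [ 0.55366077 -0.172706    0.06137491]
 head 0 0
 tcp px [353.26244245 243.22231046]
 tip px [352.27450604 244.24055792]
 grip px [349.10069508 247.289029  ]
scene 142 0.053062559310251875 [ 9.8735708e-01  1.5851171e-01  5.0081491e+02 -1.9068953e+02] [ 0.42810722 -0.20555638  0.0480451 ] [ 0.55806755 -0.17184148  0.05696936]
 head 229 [ 0.6134015  -0.1652518   0.07925783]
 tcp px [233.77255785 172.54524536]
 tip px [234.30642729 176.39977711]
 grip px [235.96489968 189.35737554]Traceback (most recent call last):
  File "<stdin>", line 15, in <module>
    return umr_minimum(a, axis, None, out, keepdims, initial, where)
ValueError: zero-size array to reduction operation minimum which has no identity
```

Run:
```python
from h import *
a=snap("scene");P=a["P"]
print("tool",r.read_state()["tool_pos"])
for v in range(120,180,3):
    print(v,[tuple(np.round(P[v,u]*1000).astype(int)) for u in (214,226,229,232,235,238)])
save(a,"a3",(195,90,275,210),5)
```

```text
tool [ 0.54798974 -0.18148284  0.11804698]
120 [(np.int64(594), np.int64(-196), np.int64(353)), (np.int64(592), np.int64(-166), np.int64(356)), (np.int64(587), np.int64(-160), np.int64(353)), (np.int64(583), np.int64(-154), np.int64(351)), (np.int64(579), np.int64(-148), np.int64(348)), (np.int64(574), np.int64(-142), np.int64(346))]
123 [(np.int64(591), np.int64(-199), np.int64(340)), (np.int64(589), np.int64(-168), np.int64(344)), (np.int64(588), np.int64(-161), np.int64(345)), (np.int64(586), np.int64(-154), np.int64(344)), (np.int64(580), np.int64(-148), np.int64(340)), (np.int64(574), np.int64(-143), np.int64(335))]
126 [(np.int64(590), np.int64(-201), np.int64(330)), (np.int64(593), np.int64(-168), np.int64(338)), (np.int64(591), np.int64(-161), np.int64(337)), (np.int64(586), np.int64(-155), np.int64(335)), (np.int64(580), np.int64(-149), np.int64(330)), (np.int64(561), np.int64(-148), np.int64(314))]
129 [(np.int64(573), np.int64(-209), np.int64(304)), (np.int64(579), np.int64(-174), np.int64(315)), (np.int64(575), np.int64(-168), np.int64(313)), (np.int64(574), np.int64(-160
[... 4055 characters left out ...]
64(437), np.int64(-229), np.int64(-3)), (np.int64(484), np.int64(-201), np.int64(53)), (np.int64(482), np.int64(-191), np.int64(53))]
174 [(np.int64(464), np.int64(-283), np.int64(0)), (np.int64(459), np.int64(-243), np.int64(4)), (np.int64(454), np.int64(-234), np.int64(0)), (np.int64(452), np.int64(-225), np.int64(-1)), (np.int64(497), np.int64(-197), np.int64(54)), (np.int64(493), np.int64(-189), np.int64(51))]
177 [(np.int64(478), np.int64(-279), np.int64(2)), (np.int64(471), np.int64(-240), np.int64(2)), (np.int64(468), np.int64(-230), np.int64(1)), (np.int64(468), np.int64(-220), np.int64(3)), (np.int64(508), np.int64(-194), np.int64(52)), (np.int64(505), np.int64(-186), np.int64(51))]
```

View pics/a3.png

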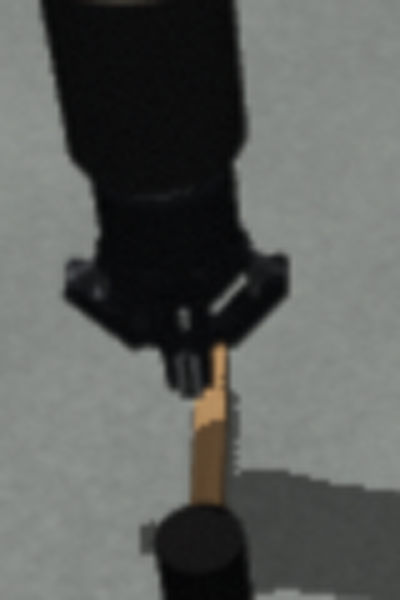

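The scene view shows the closed fingertips at (232,169), which is about z 0.143. The reported pose would put them at 0.101. So the hand is about 42 mm higher than reported, and the fingers closed above the handle. x and y agree within 2 mm, and the mallet hasn't moved. I'll reopen, go lower and use what I see for height.

Request:
arm_command:
  series:
    - {"xyz":[0,0,0],"angular":[0,0,0],"grip":0.3}
    - {"xyz":[0,0,0],"angular":[0,0,0],"grip":0.3}
    - {"xyz":[0,0,0],"angular":[0,0,0],"grip":0.3}
    - {"xyz":[0,0,20],"angular":[0,0,0],"grip":0.3}
    - {"xyz":[0,0,25],"angular":[0,0,0],"grip":0.3}
    - {"xyz":[0,0,25],"angular":[0,0,0],"grip":0.3}
    - {"xyz":[0,0,15],"angular":[0,0,0],"grip":0.3}
    - {"xyz":[0,0,0],"angular":[0,0,0],"grip":0.3}

```text
time_s: 6.5
tool_pos: [0.5479, -0.1815, 0.0329]
tool_rot: [0.001, 0.782, -0.623, -0.001]
wrist_force: [-0.2, -0.3, 0.0]
width: 0.0598
```

Run:
```python
from h import *
a=snap("scene");P=a["P"];s=r.read_state()
print("tool",s["tool_pos"],s["width"],s["wrist_force"])
x,y,z=[P[...,i] for i in range(3)]
hsv=cv2.cvtColor(a["img"],cv2.COLOR_RGB2HSV)
m=(x>.5)&(x<.58)&(y<-.12)&(y>-.25)&(z>.03)&(z<.13)&(hsv[...,2]<70)
for lo in np.arange(.03,.13,.01):
    q=P[m&(z>lo)&(z<lo+.01)]
    if len(q):print(round(lo,3),len(q),np.round(np.median(q,0)*1000),np.round(np.sort(q[:,1])[[0,-1]]*1000))
save(a,"a4",(195,120,275,220),6)
```

```text
tool [ 0.54861219 -0.18159782  0.03384112] 0.059696322870206035 [0.567765   0.12681039 0.49596419]
0.05 8 [ 559. -173.   53.] [-184. -168.]
0.06 8 [ 551. -145.   68.] [-220. -139.]
0.07 21 [ 551. -150.   77.] [-221. -139.]
0.08 27 [ 555. -209.   86.] [-221. -138.]
0.09 14 [ 556. -179.   95.] [-222. -138.]
0.1 28 [ 564. -211.  106.] [-236. -127.]
0.11 94 [ 552. -149.  114.] [-238. -121.]
0.12 53 [ 557. -201.  126.] [-240. -121.]
```

View pics/a4.png

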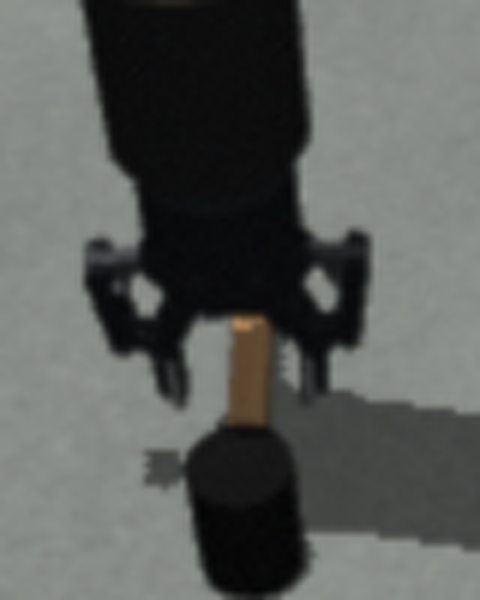

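The fingers straddle the handle: tips at crop (175,400) and (315,395), handle at x≈250. Tip height is about 0.064, which agrees with the offset. I'll go down about 35 mm and close.

Request:
arm_command:
  series:
    - {"xyz":[0,0,15],"angular":[0,0,0],"grip":0.3}
    - {"xyz":[0,0,14],"angular":[0,0,0],"grip":0.3}
    - {"xyz":[0,0,6],"angular":[0,0,0],"grip":0.3}
    - {"xyz":[0,0,0],"angular":[0,0,0],"grip":0.6}
    - {"xyz":[0,0,0],"angular":[0,0,0],"grip":1}
    - {"xyz":[0,0,0],"angular":[0,0,0],"grip":1}
    - {"xyz":[0,0,0],"angular":[0,0,0],"grip":1}
    - {"xyz":[0,0,0],"angular":[0,0,0],"grip":1}

```text
time_s: 7.55
tool_pos: [0.5488, -0.1815, -0.0008]
tool_rot: [-0.0, 0.782, -0.623, 0.0]
wrist_force: [-1.2, 1.3, 2.6]
width: 0.0194
```

Request:
arm_command:
  series:
    - {"xyz":[0,0,-5],"angular":[0,0,0],"grip":1}
    - {"xyz":[0,0,-10],"angular":[0,0,0],"grip":1}
    - {"xyz":[0,0,-20],"angular":[0,0,0],"grip":1}
    - {"xyz":[0,0,-25],"angular":[0,0,0],"grip":1}
    - {"xyz":[0,0,-20],"angular":[0,0,0],"grip":1}
    - {"xyz":[0,0,-10],"angular":[0,0,0],"grip":1}
    - {"xyz":[0,0,0],"angular":[0,0,0],"grip":1}
    - {"xyz":[0,0,0],"angular":[0,0,0],"grip":1}

```text
time_s: 8.55
tool_pos: [0.5479, -0.1814, 0.088]
tool_rot: [0.0, 0.782, -0.623, -0.001]
wrist_force: [-0.2, -0.0, -3.1]
width: 0.0192
```

Run:
```python
from h import *
a=snap("scene");P=a["P"];s=r.read_state()
print("tool",s["tool_pos"],s["width"],s["wrist_force"],s["torque"])
x,y,z=[P[...,i] for i in range(3)]
hsv=cv2.cvtColor(a["img"],cv2.COLOR_RGB2HSV)
m=(x>.56)&(x<.66)&(y<-.12)&(y>-.25)&(z>.06)&(z<.19)&(hsv[...,2]<70);q=P[m]
print(np.percentile(q,[1,50,99],axis=0))
t=P[m&(z>.15)];A=np.c_[t[:,:2],np.ones(len(t))];print("top plane",np.median(t,0),np.linalg.lstsq(A,t[:,2],rcond=None)[0])
save(a,"a5",(195,100,275,220),5)
```

```text
tool [ 0.54781384 -0.1814518   0.08782316] 0.019692561917580478 [ 0.24411543  0.07010212 -3.39146172] [ 0.02846018  0.18844814 -0.01832726]
[[ 0.56043671 -0.2243833   0.09072069]
 [ 0.61944812 -0.16570001  0.16055537]
 [ 0.63574264 -0.14068798  0.18843229]]
top plane [ 0.60640203 -0.1700332   0.16762033] [-0.16506636 -0.0072448   0.26557636]
```

View pics/a5.png

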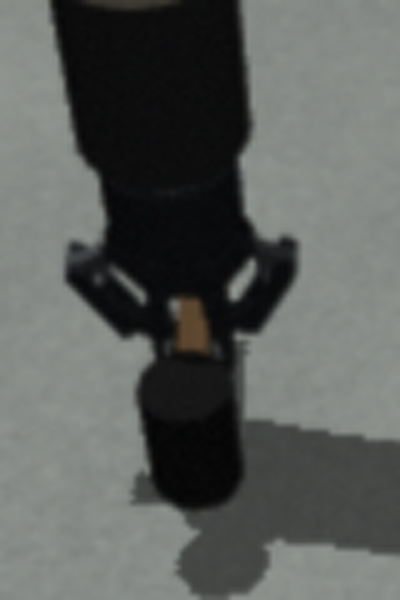

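The mallet is held level, with its top at about z 0.169 and its head near crop (190,430). I'll carry it over the pin.

Request:
arm_command:
  series:
    - {"xyz":[0,0,0],"angular":[0,0,0.074],"grip":1}
    - {"xyz":[0,0,0],"angular":[0,0,0.074],"grip":1}
    - {"xyz":[-20,10,0],"angular":[0,0,0],"grip":1}
    - {"xyz":[-35,10,0],"angular":[0,0,0],"grip":1}
    - {"xyz":[-40,10,0],"angular":[0,0,0],"grip":1}
    - {"xyz":[-40,10,0],"angular":[0,0,0],"grip":1}
    - {"xyz":[-40,10,0],"angular":[0,0,0],"grip":1}
    - {"xyz":[-40,10,0],"angular":[0,0,0],"grip":1}

```text
time_s: 9.6
tool_pos: [0.4707, 0.0296, 0.0884]
tool_rot: [0.0, 0.734, -0.679, -0.0]
wrist_force: [1.1, 0.8, -3.3]
width: 0.0191
```

Request:
arm_command:
  series:
    - {"xyz":[-40,10,0],"angular":[0,0,0],"grip":1}
    - {"xyz":[-40,3,0],"angular":[0,0,0],"grip":1}
    - {"xyz":[-40,0,0],"angular":[0,0,0],"grip":1}
    - {"xyz":[-25,0,0],"angular":[0,0,0],"grip":1}
    - {"xyz":[-11,0,0],"angular":[0,0,0],"grip":1}
    - {"xyz":[0,0,10],"angular":[0,0,0],"grip":1}
    - {"xyz":[0,0,10],"angular":[0,0,0],"grip":1}
    - {"xyz":[0,0,0],"angular":[0,0,0],"grip":1}

```text
time_s: 10.6
tool_pos: [0.4463, 0.1812, 0.0675]
tool_rot: [0.001, 0.733, -0.68, -0.0]
wrist_force: [0.9, -0.3, -3.4]
width: 0.0195
```

Run:
```python
from h import *
s=r.read_state();print("tool",s["tool_pos"],s["width"],s["wrist_force"],s["torque"])
a=snap("scene");b=snap("top")
u=a["img"][120:240,300:420];cv2.imwrite("pics/d1.png",np.hstack([cv2.resize(a["img"][140:240,320:400],None,fx=5,fy=5),cv2.resize(b["img"][180:280,175:235],None,fx=5,fy=5)])[...,::-1])
P=a["P"];x,y,z=[P[...,i] for i in range(3)]
hsv=cv2.cvtColor(a["img"],cv2.COLOR_RGB2HSV)
m=(x>.45)&(x<.56)&(y<.25)&(y>.13)&(z>.1)&(z<.17)&(hsv[...,2]<60);q=P[m]
print(len(q),np.percentile(q,[2,50,98],axis=0))
```

```text
tool [0.44632874 0.18119825 0.06747604] 0.01950176724540182 [ 0.89263711 -0.32449127 -3.41581786] [-0.06093309  0.18511993 -0.02196092]
606 [[0.45209389 0.13874467 0.10271507]
 [0.50624637 0.1837252  0.14537452]
 [0.53417027 0.22710956 0.16827143]]
```

View pics/d1.png

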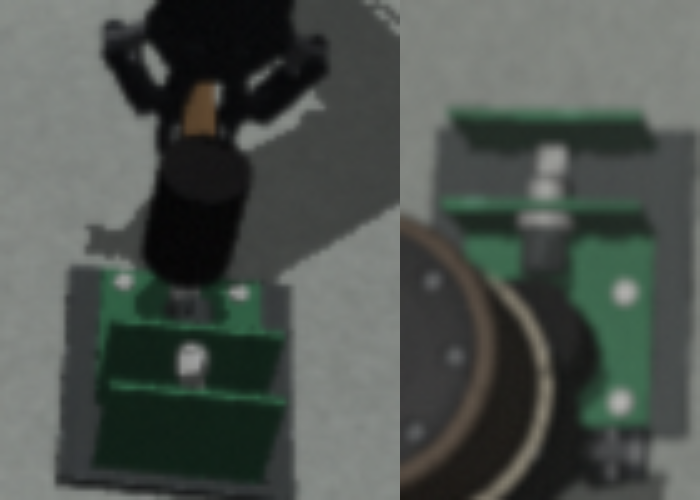

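The mallet sits above the foot: in the scene half its head is at (200,215), between the two foot bolts and clear of the socket. Next is a slow push.

Request:
arm_command:
  series:
    - {"xyz":[0,0,12],"angular":[0,0,0],"grip":1}
    - {"xyz":[0,0,12],"angular":[0,0,0],"grip":1}
    - {"xyz":[0,0,5],"angular":[0,0,0],"grip":1}
    - {"xyz":[0,0,4],"angular":[0,0,0],"grip":1}
    - {"xyz":[0,0,4],"angular":[0,0,0],"grip":1}
    - {"xyz":[0,0,3],"angular":[0,0,0],"grip":1}
    - {"xyz":[0,0,2],"angular":[0,0,0],"grip":1}
    - {"xyz":[0,0,0],"angular":[0,0,0],"grip":1}

```text
time_s: 11.7
tool_pos: [0.4472, 0.1828, 0.0268]
tool_rot: [-0.0, 0.734, -0.679, 0.0]
wrist_force: [-0.1, -1.5, -1.3]
width: 0.0193
```

Run:
```python
from h import *
s=r.read_state();print("tool",s["tool_pos"],s["width"],s["wrist_force"],s["torque"])
```

```text
tool [0.4472331  0.18279463 0.02678742] 0.019324576876128756 [-0.08220088 -1.46396334 -1.32284147] [-0.35951213  0.25155287 -0.04896238]
```

Request:
arm_command:
  series:
    - {"xyz":[0,0,3],"angular":[0,0,0],"grip":1}
    - {"xyz":[0,0,3],"angular":[0,0,0],"grip":1}
    - {"xyz":[0,0,2],"angular":[0,0,0],"grip":1}
    - {"xyz":[0,0,1],"angular":[0,0,0],"grip":1}
    - {"xyz":[0,0,0],"angular":[0,0,0],"grip":1}
    - {"xyz":[0,0,0],"angular":[0,0,0],"grip":1}
    - {"xyz":[0,0,0],"angular":[0,0,0],"grip":1}
    - {"xyz":[0,0,0],"angular":[0,0,0],"grip":1}

```text
time_s: 12.7
tool_pos: [0.4472, 0.1829, 0.0185]
tool_rot: [-0.0, 0.734, -0.679, 0.0]
wrist_force: [-7.8, -0.8, 14.0]
width: 0.0191
```

Run:
```python
from h import *
s=r.read_state();print("tool",s["tool_pos"],s["width"],s["wrist_force"],s["torque"])
a=snap("scene")
P=a["P"];x,y,z=[P[...,i] for i in range(3)]
hsv=cv2.cvtColor(a["img"],cv2.COLOR_RGB2HSV)
m=(x>.475)&(x<.54)&(y<.23)&(y>.14)&(z>.085)&(z<.13)&(hsv[...,2]<60);q=P[m]
k=q[abs(q[:,2]-np.median(q[:,2]))<.02];print(len(q),np.percentile(q,[2,50,98],axis=0))
A=np.c_[k[:,:2]-k[:,:2].mean(0),np.ones(len(k))];print(np.linalg.lstsq(A,k[:,2],rcond=None)[0])
```

```text
tool [0.44721658 0.18294822 0.01849511] 0.019104906300995452 [-7.78164877 -0.8417211  13.9973886 ] [-4.23286929e-01  2.01088273e+00  1.89224395e-03]
248 [[0.48424518 0.16335537 0.08549257]
 [0.51458549 0.18741587 0.09995644]
 [0.53442833 0.21159214 0.10399996]]
[-0.11896577 -0.00831161  0.09858597]
```

Request:
arm_command:
  series:
    - {"xyz":[0,0,2],"angular":[0,0,0],"grip":1}
    - {"xyz":[0,0,0],"angular":[0,0,0],"grip":1}
    - {"xyz":[0,0,0],"angular":[0,0,0],"grip":1}
    - {"xyz":[0,0,-5],"angular":[0,0,0],"grip":1}
    - {"xyz":[0,0,-15],"angular":[0,0,0],"grip":1}
    - {"xyz":[0,0,-25],"angular":[0,0,0],"grip":1}
    - {"xyz":[0,0,-25],"angular":[0,0,0],"grip":1}
    - {"xyz":[0,0,-10],"angular":[0,0,0],"grip":1}

```text
time_s: 13.75
tool_pos: [0.4476, 0.1833, 0.0967]
tool_rot: [-0.001, 0.734, -0.679, -0.0]
wrist_force: [0.0, -0.3, -3.7]
width: 0.0188
```

Run:
```python
from h import *
s=r.read_state();print("tool",s["tool_pos"],s["width"],s["wrist_force"],s["torque"])
```

```text
tool [0.4476242  0.18325945 0.09669526] 0.018814323993073468 [ 0.02553358 -0.32785791 -3.74973075] [-0.0209186   0.12136428 -0.05718653]
```

Request:
arm_command:
  series:
    - {"xyz":[20,0,0],"angular":[0,0,0],"grip":1}
    - {"xyz":[35,0,0],"angular":[0,0,0],"grip":1}
    - {"xyz":[45,0,0],"angular":[0,0,0],"grip":1}
    - {"xyz":[50,0,0],"angular":[0,0,0],"grip":1}
    - {"xyz":[50,0,0],"angular":[0,0,0],"grip":1}
    - {"xyz":[45,0,0],"angular":[0,0,0],"grip":1}
    - {"xyz":[35,0,0],"angular":[0,0,0],"grip":1}
    - {"xyz":[15,0,0],"angular":[0,0,0],"grip":1}

```text
time_s: 14.75
tool_pos: [0.4684, -0.1136, 0.0944]
tool_rot: [0.001, 0.733, -0.68, -0.001]
wrist_force: [1.1, 0.3, -2.3]
width: 0.0193
```

Run:
```python
from h import *
b=snap("top");a=snap("scene");P=b["P"];Z=P[...,2]
print(r.read_state()["tool_pos"],"pin z",np.round(Z[250:257,201:209]*1000))
cv2.imwrite("pics/e1.png",np.hstack([cv2.resize(a["img"][130:240,240:400],None,fx=3,fy=3),cv2.resize(b["img"][190:280,175:240],None,fx=330/90,fy=330/90)])[...,::-1])
x,y,z=[a["P"][...,i] for i in range(3)];hsv=cv2.cvtColor(a["img"],cv2.COLOR_RGB2HSV)
m=(x>.47)&(x<.6)&(y<-.04)&(y>-.15)&(z>.06)&(z<.19)&(hsv[...,2]<60);print(np.percentile(a["P"][m],[2,50,98],axis=0))
```

```text
[ 0.46884054 -0.11291253  0.09475579] pin z [[536. 534. 535. 535. 533. 531. 532. 533.]
 [534. 539. 536. 537. 536. 535. 535. 535.]
 [535. 534. 534. 535. 535. 537. 537. 535.]
 [535. 535. 536. 536. 537. 537. 539. 539.]
 [533. 534. 536. 537. 536. 539. 536. 536.]
 [538. 537. 537. 536. 537. 537. 538. 537.]
 [538. 540. 538. 537. 538. 538. 535. 537.]]
[[ 0.47266902 -0.14258764  0.10325242]
 [ 0.54179249 -0.1034415   0.16655914]
 [ 0.55719866 -0.07345043  0.18642282]]
```

View pics/e1.png

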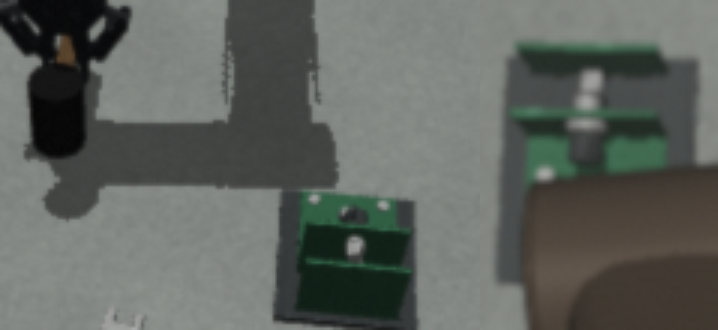

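In the scene half the pin head no longer shows above the socket at (352,213). The top view is still blocked by the arm, so I'll check the pin there later. Setting the mallet down now.

Request:
arm_command:
  series:
    - {"xyz":[0,0,25],"angular":[0,0,0],"grip":1}
    - {"xyz":[0,0,30],"angular":[0,0,0],"grip":1}
    - {"xyz":[0,0,22],"angular":[0,0,0],"grip":1}
    - {"xyz":[0,0,10],"angular":[0,0,0],"grip":1}
    - {"xyz":[0,0,5],"angular":[0,0,0],"grip":1}
    - {"xyz":[0,0,2],"angular":[0,0,0],"grip":1}
    - {"xyz":[0,0,0],"angular":[0,0,0],"grip":1}
    - {"xyz":[0,0,0],"angular":[0,0,0],"grip":1}

```text
time_s: 15.85
tool_pos: [0.4703, -0.1113, 0.0023]
tool_rot: [-0.0, 0.734, -0.679, 0.0]
wrist_force: [-0.8, -0.2, -3.0]
width: 0.0191
```

Run:
```python
from h import *
s=r.read_state();print("tool",s["tool_pos"],s["width"],s["wrist_force"],s["torque"])
```

```text
tool [ 0.47029167 -0.11134883  0.00233196] 0.019127730246727957 [-0.77131992 -0.15474036 -2.95247709] [-0.03919171  0.20103638  0.02629492]
```

Request:
arm_command:
  series:
    - {"xyz":[0,0,2],"angular":[0,0,0],"grip":1}
    - {"xyz":[0,0,1],"angular":[0,0,0],"grip":1}
    - {"xyz":[0,0,1],"angular":[0,0,0],"grip":1}
    - {"xyz":[0,0,0],"angular":[0,0,0],"grip":1}
    - {"xyz":[0,0,0],"angular":[0,0,0],"grip":0.4}
    - {"xyz":[0,0,0],"angular":[0,0,0],"grip":0.4}
    - {"xyz":[0,0,0],"angular":[0,0,0],"grip":0.4}
    - {"xyz":[0,0,0],"angular":[0,0,0],"grip":0.4}

```text
time_s: 16.85
tool_pos: [0.47, -0.1114, -0.0021]
tool_rot: [-0.0, 0.734, -0.679, 0.0]
wrist_force: [0.7, -0.1, -1.1]
width: 0.0514
```

Request:
arm_command:
  series:
    - {"xyz":[0,0,-10],"angular":[0,0,0],"grip":0.4}
    - {"xyz":[0,0,-20],"angular":[0,0,0],"grip":0.4}
    - {"xyz":[0,0,-30],"angular":[0,0,0],"grip":0.4}
    - {"xyz":[0,0,-40],"angular":[0,0,0],"grip":0.4}
    - {"xyz":[0,0,-40],"angular":[0,0,0],"grip":0.4}
    - {"xyz":[0,0,-20],"angular":[0,0,0],"grip":0.4}
    - {"xyz":[0,0,0],"angular":[0,0,0],"grip":0.4}
    - {"xyz":[0,0,0],"angular":[0,0,0],"grip":0.4}

```text
time_s: 17.85
tool_pos: [0.4694, -0.1113, 0.1575]
tool_rot: [0.0, 0.734, -0.679, -0.0]
wrist_force: [-1.1, 0.7, -0.4]
width: 0.0513
```

Run:
```python
from h import *
a=snap("scene")
s=r.read_state();print("tool",s["tool_pos"],s["width"],s["wrist_force"],s["torque"])
x,y,z=[a["P"][...,i] for i in range(3)];hsv=cv2.cvtColor(a["img"],cv2.COLOR_RGB2HSV)
m=(x>.48)&(x<.6)&(y<-.05)&(y>-.16)&(z>.02)&(z<.1)&(hsv[...,2]<60);q=a["P"][m];print(np.percentile(q,[2,50,98],axis=0)); t=q[q[:,2]>.072];print(len(t),np.median(t,0),np.ptp(t,0))
m=(x>.38)&(x<.52)&(y<-.05)&(y>-.2)&(z>.02)&(z<.09)&(hsv[...,1]>70)&(hsv[...,0]<25);q=a["P"][m];print(len(q),np.percentile(q,[2,50,98],axis=0))
```

```text
tool [ 0.4691856  -0.11140277  0.15710789] 0.051365505540641114 [-0.39537445 -0.06238189 -0.65780988] [-0.04373233 -0.00542486  0.02805956]
[[ 0.51124396 -0.12900218  0.02284313]
 [ 0.54782667 -0.10252024  0.07498725]
 [ 0.56004531 -0.07993512  0.0827266 ]]
207 [ 0.53597885 -0.10535867  0.07928813] [0.05395635 0.05211131 0.01275527]
152 [[ 0.38186407 -0.12506721  0.04217914]
 [ 0.43258875 -0.11233622  0.05293519]
 [ 0.48125693 -0.10122264  0.05781796]]
```

Run:
```python
from h import *
b=snap("top");Z=b["P"][...,2]
print(np.round(Z[249:258,200:210]*1000))
p=b["P"];m=(abs(p[...,0]-.5067)<.007)&(abs(p[...,1]-.188)<.007)&(Z<.05);print(m.sum(),np.median(p[m],0) if m.sum() else 0)
```

```text
[[599. 598. 600. 601. 600. 600. 600. 599. 601. 599.]
 [600. 602. 601. 599. 598. 600. 601. 600. 601. 602.]
 [602. 603. 602. 602. 599. 602. 601. 601. 602. 601.]
 [599. 601. 602. 599. 601. 601. 601. 602. 605. 601.]
 [602. 600. 601. 600. 600. 602. 603. 601. 598. 599.]
 [602. 600. 601. 599. 602. 601. 603. 602. 602. 602.]
 [602. 602. 601. 600. 601. 602. 602. 603. 603. 603.]
 [601. 603. 603. 603. 599. 602. 600. 599. 605. 600.]
 [600. 604. 602. 602. 603. 602. 600. 602. 600. 599.]]
0 0
```

Request:
arm_command:
  series:
    - {"xyz":[-30,-16,0],"angular":[0,0,0],"grip":0.4}
    - {"xyz":[-50,-26,0],"angular":[0,0,0],"grip":0.4}
    - {"xyz":[-50,-26,0],"angular":[0,0,0],"grip":0.4}
    - {"xyz":[-50,-26,0],"angular":[0,0,0],"grip":0.4}
    - {"xyz":[-50,-26,0],"angular":[0,0,0],"grip":0.4}
    - {"xyz":[-44,-24,0],"angular":[0,0,0],"grip":0.4}
    - {"xyz":[-20,-12,0],"angular":[0,0,0],"grip":0.4}
    - {"xyz":[0,0,0],"angular":[0,0,0],"grip":0.4}

```text
time_s: 18.95
tool_pos: [0.6027, 0.1947, 0.1562]
tool_rot: [0.001, 0.734, -0.679, -0.0]
wrist_force: [-0.3, 0.1, -0.2]
width: 0.0512
```

Run:
```python
from h import *
a=snap("scene");b=snap("top")
s=r.read_state();print("tool",s["tool_pos"],s["width"])
cv2.imwrite("pics/f1.png",np.hstack([cv2.resize(a["img"][120:240,310:410],None,fx=4,fy=4),cv2.resize(b["img"][180:285,165:245],None,fx=480/105,fy=480/105)])[...,::-1])
x,y,z=[a["P"][...,i] for i in range(3)]
hsv=cv2.cvtColor(a["img"],cv2.COLOR_RGB2HSV)
m=(x>.57)&(x<.64)&(y>.13)&(y<.26)&(z>.15)&(z<.26)
for lo in np.arange(.15,.26,.01):
    q=a["P"][m&(z>lo)&(z<lo+.01)]
    if len(q):print(round(lo,3),len(q),np.round(np.median(q,0)*1000),np.round(np.sort(q[:,1])*1000)[[0,-1]])
# upright top edges, scene: green pixels near z .092
g=(z>.083)&(z<.1)&(x>.55)&(x<.65)&(y>.13)&(y<.26)&(hsv[...,1]>60)&(hsv[...,2]>50);q=a["P"][g];print("tops",len(q),cv2.minAreaRect((q[:,:2]*1000).astype(np.float32)))
st=(z>.075)&(z<.1)&(x>.58)&(x<.64)&(y>.17)&(y<.215)&(hsv[...,1]<40)&(hsv[...,2]>90);q=a["P"][st];print("T",len(q),np.median(q,0) if len(q) else 0)
```

```text
tool [0.60214676 0.19307381 0.15690722] 0.05101641352840579
0.18 11 [613. 170. 188.] [162. 229.]
0.19 32 [611. 220. 194.] [157. 234.]
0.2 36 [611. 220. 207.] [156. 234.]
0.21 27 [611. 221. 214.] [156. 233.]
0.22 38 [612. 223. 227.] [142. 253.]
0.23 120 [608. 196. 235.] [138. 253.]
0.24 68 [612. 175. 246.] [137. 256.]
0.25 113 [614. 197. 255.] [133. 258.]
tops 49 ((603.4757080078125, 193.7355499267578), (55.822669982910156, 94.18250274658203), 1.4496445655822754)
T 0 0
```

View pics/f1.png

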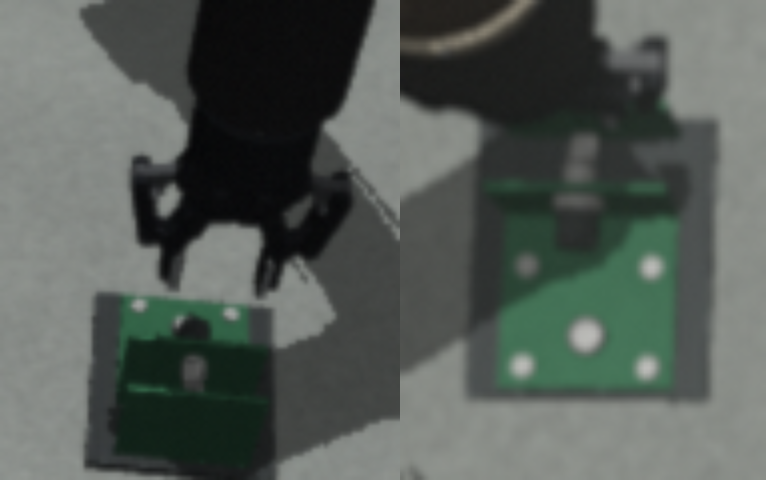

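Top half: the pin head is at (585,335), free and visible. Scene half: the fingertips at (170,285) and (262,290) are centred about the T head at (192,372). I'll check the pin height and start down.

Run:
```python
from h import *
z=[];f=[]
for i in range(4):
    Z=snap("top")["P"][...,2];z.append(Z[252:255,204:207]);f.append(np.r_[Z[252:255,194:198].ravel(),Z[252:255,212:216].ravel()])
print("pin",np.mean(z),"foot",np.mean(f))
```

```text
pin 0.020831828798316746 foot 0.015049335879508971
```

Request:
arm_command:
  series:
    - {"xyz":[0,0,15],"angular":[0,0,0],"grip":0.4}
    - {"xyz":[0,0,20],"angular":[0,0,0],"grip":0.4}
    - {"xyz":[0,0,20],"angular":[0,0,0],"grip":0.4}
    - {"xyz":[0,0,15],"angular":[0,0,0],"grip":0.4}
    - {"xyz":[0,0,10],"angular":[0,0,0],"grip":0.4}
    - {"xyz":[0,0,5],"angular":[0,0,0],"grip":0.4}
    - {"xyz":[0,0,0],"angular":[0,0,0],"grip":0.4}
    - {"xyz":[0,0,0],"angular":[0,0,0],"grip":0.4}

```text
time_s: 20.25
tool_pos: [0.6031, 0.194, 0.0734]
tool_rot: [-0.0, 0.734, -0.679, 0.0]
wrist_force: [-0.5, 1.1, -0.3]
width: 0.0515
```

Run:
```python
from h import *
a=snap("scene");b=snap("top")
s=r.read_state();print("tool",s["tool_pos"],s["width"],s["wrist_force"])
save(a,"g1",(325,140,395,240),6)
```

```text
tool [0.60309042 0.19397348 0.0734167 ] 0.05125629589430984 [ 0.20123652 -0.46484036 -1.02643007]
```

View pics/g1.png

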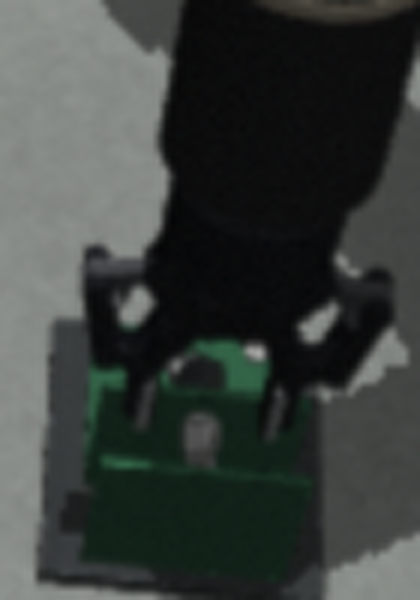

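The pin reads 20.8 mm, so it is home. The tips at (140,425) and (270,430) straddle the T head at (203,430) on centre. I'll go on down another 44 mm.

Request:
arm_command:
  series:
    - {"xyz":[0,0,8],"angular":[0,0,0],"grip":0.4}
    - {"xyz":[0,0,8],"angular":[0,0,0],"grip":0.4}
    - {"xyz":[0,0,8],"angular":[0,0,0],"grip":0.4}
    - {"xyz":[0,0,8],"angular":[0,0,0],"grip":0.4}
    - {"xyz":[0,0,7],"angular":[0,0,0],"grip":0.4}
    - {"xyz":[0,0,5],"angular":[0,0,0],"grip":0.4}
    - {"xyz":[0,0,0],"angular":[0,0,0],"grip":0.4}
    - {"xyz":[0,0,0],"angular":[0,0,0],"grip":0.4}

```text
time_s: 21.35
tool_pos: [0.603, 0.1939, 0.0291]
tool_rot: [-0.0, 0.734, -0.679, 0.0]
wrist_force: [-0.3, -0.8, -0.0]
width: 0.0509
```

Run:
```python
from h import *
s=r.read_state();print("tool",s["tool_pos"],s["width"],s["wrist_force"],s["torque"])
```

```text
tool [0.60298028 0.19388005 0.02905299] 0.05094211851284536 [-0.34463442 -0.84664349 -0.01334127] [ 0.02575377  0.00285408 -0.03105535]
```

Nothing touched. Closing gradually.

Request:
arm_command:
  series:
    - {"xyz":[0,0,0],"angular":[0,0,0],"grip":0.6}
    - {"xyz":[0,0,0],"angular":[0,0,0],"grip":0.75}
    - {"xyz":[0,0,0],"angular":[0,0,0],"grip":0.85}
    - {"xyz":[0,0,0],"angular":[0,0,0],"grip":1}
    - {"xyz":[0,0,0],"angular":[0,0,0],"grip":1}
    - {"xyz":[0,0,0],"angular":[0,0,0],"grip":1}
    - {"xyz":[0,0,0],"angular":[0,0,0],"grip":1}
    - {"xyz":[0,0,0],"angular":[0,0,0],"grip":1}

```text
time_s: 22.35
tool_pos: [0.6028, 0.1964, 0.0287]
tool_rot: [-0.002, 0.734, -0.679, -0.001]
wrist_force: [-1.8, 10.2, -3.8]
width: 0.0113
```

Run:
```python
from h import *
a=snap("scene");s=r.read_state();print("tool",s["tool_pos"],s["width"],s["wrist_force"],s["torque"])
save(a,"g2",(240,140,395,240),5)
```

```text
tool [0.60285354 0.19643582 0.02872622] 0.010972236512497017 [-2.33809181 10.83416806 -2.46887016] [ 3.91490975  0.99058694 -0.11233166]
```

Width 11 mm matches the 12 mm head gripped flat (the 20 mm handle read 19.2). There is 11 N of side load towards +y, so I'm moving the hand to relieve it.

Request:
arm_command:
  series:
    - {"xyz":[-1,0,0],"angular":[0,0,0],"grip":1}
    - {"xyz":[-1,0,0],"angular":[0,0,0],"grip":1}
    - {"xyz":[-1,0,0],"angular":[0,0,0],"grip":1}
    - {"xyz":[0,0,0],"angular":[0,0,0],"grip":1}
    - {"xyz":[0,0,0],"angular":[0,0,0],"grip":1}
    - {"xyz":[0,0,0],"angular":[0,0,0],"grip":1}
    - {"xyz":[0,0,0],"angular":[0,0,0],"grip":1}
    - {"xyz":[0,0,0],"angular":[0,0,0],"grip":1}

```text
time_s: 23.4
tool_pos: [0.6027, 0.1965, 0.0287]
tool_rot: [0.0, 0.734, -0.679, 0.0]
wrist_force: [5.1, -1.7, -5.2]
width: 0.0113
```

Run:
```python
from h import *
a=snap("scene");s=r.read_state();print("tool",s["tool_pos"],s["tool_rot"],s["width"],s["wrist_force"],s["torque"])
P=a["P"];x,y,z=[P[...,i] for i in range(3)]
hsv=cv2.cvtColor(a["img"],cv2.COLOR_RGB2HSV)
# steel pixels in the gap (above back upright's edge)
m=(x>.585)&(x<.625)&(y>.165)&(y<.225)&(z>.05)&(z<.1)&(hsv[...,1]<60)
v,u=np.nonzero(m)
for k in np.unique(v):print(k,u[v==k].min(),u[v==k].max(),np.round(P[k,u[v==k]][:,1:]*1000).astype(int).tolist()[:6],hsv[k,u[v==k],2])
# mallet
m=(x>.48)&(x<.6)&(y<-.05)&(y>-.16)&(z>.072)&(z<.1);print("mallet top",np.median(P[m],0))
```

```text
tool [0.60272143 0.19653084 0.02875467] [ 2.43626949e-05  7.33844961e-01 -6.79316978e-01  1.27032084e-04] 0.011042113017161192 [ 5.26520208 -1.14408247 -6.26560971] [-0.5499369  -1.80658368 -0.09755041]
209 359 359 [[197, 82]] [64]
210 358 362 [[194, 79], [197, 78], [200, 77], [202, 89], [204, 96]] [56 68 71 31 13]
211 358 362 [[194, 87], [197, 88], [199, 92], [202, 87], [205, 95]] [78 82 75 32 11]
212 350 362 [[171, 99], [174, 93], [177, 94], [179, 100], [194, 87], [197, 88]] [15 14 11 13 80 83 75 33 13]
213 352 368 [[178, 90], [180, 92], [185, 97], [188, 97], [192, 86], [194, 90]] [13 11 13 22 52 78 82 77 33 16 12 13 14]
214 352 365 [[178, 87], [181, 92], [183, 96], [186, 98], [188, 97], [192, 84]] [11 13 15 22 28 50 72 77 77 38 31 17 14 14]
215 352 364 [[179, 81], [182, 76], [184, 84], [187, 88], [190, 87], [193, 81]] [10 14 26 44 47 49 57 59 55 36 53 31 14]
216 354 364 [[185, 77], [187, 85], [190, 83], [193, 79], [196, 80], [199, 83]] [32 50 45 47 54 56 51 34 53 37 16]
217 357 363 [[194, 70], [197, 73], [200, 71], [202, 76], [204, 83], [208, 80]] [49 49 54 45 37 49 30]
mallet top [ 0.53497095 -0.10540009  0.07920053]
```

Run:
```python
from h import *
s=r.read_state();print(s["time_s"],s["width"],s["wrist_force"]);print(r.hand_in())
```

```text
23.45 0.011042113017161192 [ 5.26520208 -1.14408247 -6.26560971]
the job is handed in; nothing more can be done
None
```

I drove the pin home with the mallet and set the mallet down. The gripper then pinched the bolt head upright, and I handed in at 23.45 s with it still held.

- **Pin:** after driving, its top measured 20.8 mm above the bench (21 mm is home) with the foot at 15.0 mm. The push ended at about 17 N, well over the 6 N the pin needs, so I take it as seated.
- **Mallet:** it stands on its face near (0.535, -0.105) m, with its top at 79 mm. That is well clear of the bracket, and the gripper let go of it.
- **Bolt:** the finger opening reads 11.0 mm on the 12 mm head. The opening reads about 0.8 mm low, as it did on the handle. The tool is exactly vertical and its side load came down from 11 N to about 1 N. Depth points put the head's top at about 88 mm, centred under the tool. I had used up the 12 pictures, so this last check is by numbers only.
- **Bystanders:** I made no move near the bin, breaker or spanner, and did not re-measure them at the end.

**Height disagreement:** the hand stood about 42 mm higher in the camera views than the reported tool height. My first attempt on the mallet closed on air above the handle because of this. After that I set heights from the camera and from the mallet grasp.

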